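# Clamp the transformer in the treadle vise

## Robot

A 6-joint arm with a two-finger parallel gripper is mounted at the origin on a cart in front of the work surface, level with it; the furniture and walls round the work are solid. World frame = base frame: x ahead of the robot, y to its left, z up, the work surface at z = 0. Lengths are in m, angles in rad, forces in N, time in s.
With the tool pointing down it reaches from about 0.35 to 0.8 m from the base axis. Payload 7.3 kg.
Tool frame: the origin (TCP) lies midway between the tips of the shut fingers; the grasp point (between the pads) lies 19 mm behind it; x points along the fingers, y is the direction in which the jaws open and shut, and the axes are right-handed (so a half turn about x gives the same grasp; the last joint's range is limited). The gripper opens to 85 mm and grips with 20 to 120 N. Pads are 22 mm wide; open, the fingers measure 114 mm over their backs; the gripper's body (76 mm by 85 mm) begins 54 mm behind the grasp point. The pads swing forward as they close: fully open they stand 13 mm farther back than shut.
Start: joints at [-0.146, 0.342, 1.524, -0, 1.275, -0.146], TCP at [0.525, 0, 0.231] pointing down, gripper open.
Joint ranges: [-2.53, 2.53], [-0.77, 2.02], [0.04, 2.7], [-1, 4.14], [0.28, 2.66], [-3.11, 3.11]. Speed limits (rad/s): [2.57, 2.57, 3.14, 3.14, 3.14, 3.14].

## Interface

Orientations are given as a unit quaternion [w, x, y, z].
In Python, from bench import r gives the robot as it stands.
- The arm moves only by the tool arm_command, never from a script. Its argument "steps" is a list of rows, each an object of numbers: "hand": the finger opening in m, from 0 to 0.0854; "tx", "ty", "tz": the shift along the tool's x, y, z in m; "wx", "wy", "wz": the turn, a rotation vector about the tool's x, y, z in degrees. A call has 1 to 8 rows; each row shifts and turns the commanded pose from where the row before left it, along the tool's axes as they then stand; what a row does not reach is not made up. A row lasts 1/12 s, in which the tool goes at most 41.7 mm and 7.16 degrees, less where a joint would pass 70% of its speed; a pose out of reach is approached as far as the arm can. A call with a gripper value outside its range is refused whole. The fingers move at their own pace and stop on an object; "squeeze" is the grip in N (left out, the last holds). Time passes only in rows, so rows that do not move let the fingers close. It gives the time, the measured TCP pose, the force and the opening at its end, in the units of the state.
- r.state(): the state, without advancing time (a new reading comes with each control period).
- r.grab_frame(name): name is "scene" or "side" or "wrist"; returns a dict with "img" (480x640x3 uint8, red, green, blue), "fov_y" (degrees; the focal length in pixels is half the picture's height over the tangent of half this angle, whatever the lens; pixels are square), "cx", "cy" (the principal point, pixels), "R" (3x3) and "t" (3): a world point X has camera coordinates R X + t. Camera axes: x right, y down, z forward; pixel columns grow to the right and rows downward; lengths in m; the calibration is good to about 2 mm. A picture is of the moment at which its call begins. There is no depth.
- r.hand_in(): hands the job in, once; it reports no verdict.
The state is a dict: "t": time; "joint_pos": joint angles; "dq": joint speeds; "joint_efforts": joint torques, N m; "tool_pos": TCP position; "orientation": TCP orientation; "ft_force": force on the tool from outside, world axes, zero at the start; "torque": the same for the moment, N m; "opening": opening from 0.0 (shut) to 1.0 (fully open).
Only numpy, scipy, OpenCV 4.12 (cv2) and the standard library are available. Lean on these libraries where they do the work, as an engineer would, in place of code of your own. Each camera call takes 0.05 s, during which the arm holds its last target. There are 200 camera calls.

## Task

Clamp the black and yellow transformer in the blue treadle vise for rework: press the treadle fully down to its stop so that the catch holds the jaws open, then stand the transformer gently on the bed, square between the jaws and in the middle of their width, and let go of it. Then push the catch's red tab toward the jaws so that the jaws spring shut on it; leave the other things on the bench undisturbed.

Things in the scene. Friction and masses are not known exactly. Their poses are not given: they have to be found in the camera images.
- vise: Blue bench vise, fixed, grey base 245 x 125 mm. Origin: on the bench under the treadle pivot; x from the treadle end (-135 mm, nearest the robot) to the back (+106 mm), y left seen from the treadle, z up. Back jaw: face at x = 85 mm, 56 wide, top at z = 56. Bed between: 58 wide, top at z = 30; guide rods at y = +-40, top z = 29. Slotted cheeks of the jaw drive: |x| < 24, |y| < 20, top z = 92.
- jaw: Steel sliding jaw of the vise, 56 mm wide, top 57 mm above the bench, axes as the vise. Origin: at bench height in the plane of its clamping face (which looks to vise +x). It stands 27 mm from the back jaw with the treadle up, 50 mm with the treadle held by the catch; the treadle's spring closes it with about 15 N.
- bed (a point): Point on the top of the vise's bed, midway between the two jaw faces when the catch holds them open, middle of their width; axes as the vise.
- pad (a point): Centre of the top of the treadle's ribbed black pad (70 mm long, 58 wide). It turns with the treadle about the pivot at vise x = 0, z = 34 mm: 78 mm above the bench at the start, 24 mm at the stop, vise x = -87 to -97 mm. Pressing takes 5 N at the top, 11 N at the stop.
- treadle (a joint): Treadle angle, rad: 0 up at rest (spring), 0.57 down at its stop; pressed to the stop and let go, it is held by the catch at about 0.52. Jaw opening grows by 4.5 mm per 0.1 rad. With the transformer clamped it rests at 0.15 to 0.32.
- tab (a point): Centre of the front face (the one that looks to vise -x) of the catch's red thumb tab, 26 mm wide, 30 mm high, 77 mm above the bench, at the left of the treadle (vise y = +46 mm). Pushing it to vise +x by 20 to 35 mm (about 3 N) frees the treadle, which springs up.
- catch (a joint): Catch angle, rad: 0 when hooked (spring), grows as the tab is pushed to vise +x, at most 0.7; the treadle is freed at about 0.3 to 0.45. While the treadle is part way up, the catch leans on its side pin at 0.1 to 0.4.
- transformer: Loose small transformer, black core with yellow winding, solid block 36 x 40 x 34 mm (x, y, z), 0.14 kg. Origin: centre of its underside, z up. It may be clamped over either width.
- bottle: Bystander: white alcohol bottle, 64 mm across, 132 mm high, standing; origin at the centre of its underside.
- flux_jar: Bystander: jar with a red lid, 44 mm across, 34 mm high; origin at the centre of its underside.
- dish: Bystander: round grey screw dish, 72 mm across, 18 mm high; origin at the centre of its underside.
- driver: Bystander: screwdriver with a yellow handle, 174 mm long, lying; origin at the centre of its underside.
Mind the look-alikes: they are no part of the job. There is more than one size of the transformer; the one meant has the size given above.

How it is judged:
On the way, in this order (a step that is already met when the one before it is completed fails the run):
1. the treadle is pressed down to its stop (within 0.025 rad) (value of joint treadle above 0.545 rad), for 0.2 s.
2. the transformer stands on the bed between the jaws, let go, while the catch holds the treadle down (value of joint treadle above 0.47 rad and contact force between the arm and vise below 0.2 N and z of transformer in the frame of bed between -0.005 and 0.005 m and x of transformer in the frame of bed between -0.015 and 0.015 m and y of transformer in the frame of bed between -0.015 and 0.015 m and angle between transformer's own z axis and vertical below 0.12 rad and contact force between the fingers and transformer below 0.1 N), for 0.2 s.
At the end, for the whole second after the job is handed in: Treadle freed from the catch and risen to 0.14 to 0.33 rad, sliding jaw pressing the transformer with over 6 N; transformer at rest on the bed (height within 5 mm), upright within 0.1 rad, within 15 mm of the middle of the jaws' width (contact force between jaw and transformer above 6 N and value of joint treadle between 0.14 and 0.33 rad and z of transformer in the frame of bed between -0.005 and 0.005 m and y of transformer in the frame of bed between -0.015 and 0.015 m and angle between transformer's own z axis and vertical below 0.1 rad and linear speed of transformer below 0.02 m/s); the robot touches nothing.
It fails at once if the transformer is dropped (falls free from more than about 18 mm) (linear speed of transformer above 0.6 m/s and contact force between transformer and anything else below 0.05 N).
It fails at once if a bystander is moved by more than 30 mm (distance of any of bottle, flux_jar, dish, driver from where it was at the start of the episode above 0.03 m).
It also fails if it takes over 64 s, if anything falls off the work surface, if the arm or the gripper's body presses on something with over 40 N, if the wrist force passes 120 N, or if a joint passes its speed limit or range.

## Working session

There is one attempt and no reset: what is moved stays moved. The work goes in short steps, Python scripts to look and compute and a tool call to move; the robot and the scene stay as the last step left them, time stands still between calls to the robot, and variables do not carry over. Pictures are saved under pics/ and viewed, about 8 in all and at most 12, crops included, and the job is handed in when it is done.

Besides the shell and the picture viewer there is one more tool, called after "Request:" by a JSON object that holds its "method" and its "body", one argument or row to a line. arm_command: Moves the arm, as the interface text tells. Its arguments: {"type":"object","properties":{"steps":{"type":"array"},"squeeze":{"type":"number"}},"required":["steps"]}

```bash
mkdir -p pics; cat > h.py <<'E'
import numpy as np, cv2
from bench import r
def cam(n,save=None):
    f=r.grab_frame(n)
    if save: cv2.imwrite('pics/'+save,f['img'][:,:,::-1])
    return f
def K(f):
    fl=240/np.tan(np.radians(f['fov_y'])/2); return fl,f['cx'],f['cy']
def back(f,u,v,z):
    fl,cx,cy=K(f); R=np.array(f['R']); t=np.array(f['t'])
    d=R.T@np.array([(u-cx)/fl,(v-cy)/fl,1]); c=-R.T@t
    return c+d*(z-c[2])/d[2]
def proj(f,X):
    fl,cx,cy=K(f); p=np.array(f['R'])@np.array(X)+np.array(f['t'])
    return np.array([fl*p[0]/p[2]+cx,fl*p[1]/p[2]+cy])
E
python3 - <<'E'
from h import *
import pickle
F={}
for n in ['scene','side','wrist']:
    F[n]=cam(n,n+'0.png'); f=F[n]; R=np.array(f['R']); print(n,f['fov_y'],f['cx'],f['cy'],-R.T@np.array(f['t']),R[2])
pickle.dump(F,open('F0.pkl','wb'))
print(r.state())
E
```

```text
scene 42.742787058720594 330.30244367396085 244.33229817063616 [-0.40524189 -0.7003795   0.7744085 ] [ 0.70610271  0.4946776  -0.50666856]
side 49.14326805815458 316.6007496139103 229.61100800811573 [0.11112195 0.84611972 0.72223122] [ 0.36487478 -0.74141305 -0.56318122]
wrist 68.67250958677198 323.69426172323057 235.8718850539706 [0.52535537 0.07482477 0.37391859] [-5.81186697e-04 -2.95117057e-01 -9.55460928e-01]
{'t': 0.15, 'joint_pos': array([-1.45998667e-01,  3.42572737e-01,  1.52477144e+00, -2.22041351e-06,
        1.27539862e+00, -1.46009314e-01]), 'dq': array([ 0.00160398, -0.00341775, -0.00113801, -0.00165685,  0.00101276,
       -0.000129  ]), 'joint_efforts': array([ 1.24654900e-03, -4.33907533e+01, -2.46148127e+01, -9.02174702e-05,
        5.71925848e-03,  3.60333468e-05]), 'tool_pos': array([5.24712137e-01, 6.46141182e-05, 2.30789518e-01]), 'orientation': array([ 0.49967688,  0.49975385,  0.5003286 , -0.50024034]), 'ft_force': array([ 1.12445295,  0.38275136, -0.2283198 ]), 'torque': array([-0.00998862, -0.01122149,  0.01596037]), 'opening': 0.9976258966341797}
```

View pics/scene0.png

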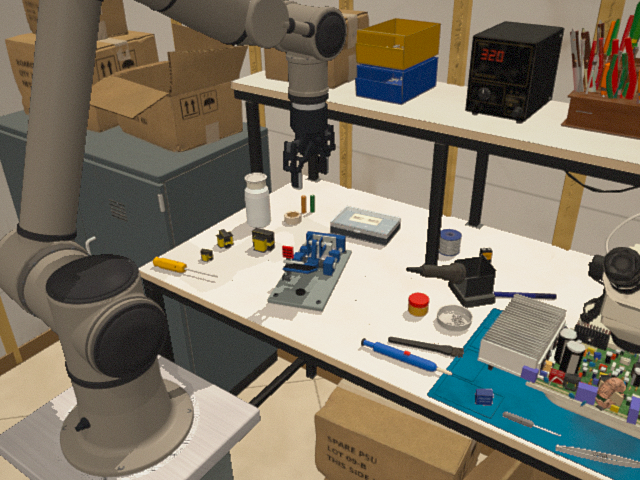

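View pics/side0.png

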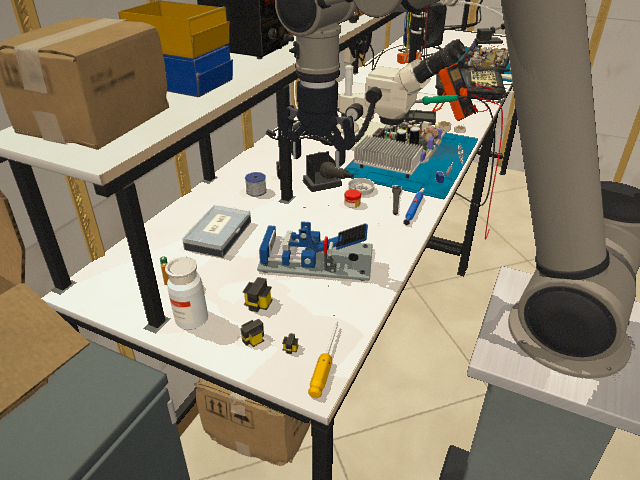

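View pics/wrist0.png

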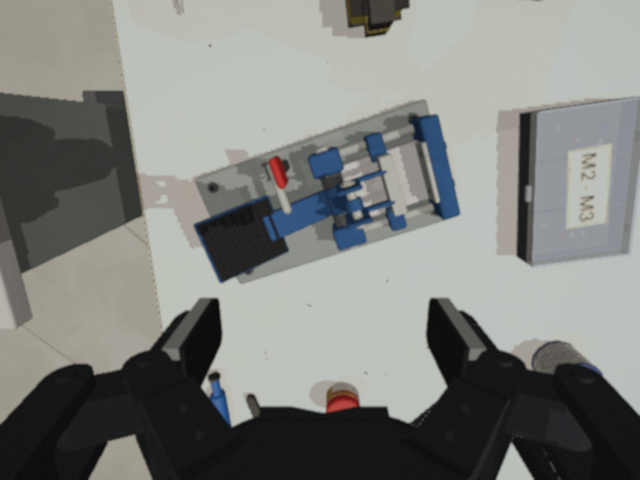

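Scene overview: the vise is at side (315,250) and wrist (330,195). There are three transformer look-alikes, at side px (257,295) large, (252,332) medium and (290,343) small. I'll enlarge them and measure.

```bash
python3 - <<'E'
from h import *
import pickle
F=pickle.load(open('F0.pkl','rb'))
def crop(n,u0,v0,w,h,s):
    return cv2.resize(F[n]['img'][v0:v0+h,u0:u0+w,::-1],None,fx=s,fy=s,interpolation=cv2.INTER_CUBIC)
C=np.zeros((600,800,3),np.uint8)
a=crop('side',230,275,80,85,4);C[:340,:320]=a
a=crop('scene',195,220,90,50,5);C[:250,325:775]=a
a=crop('wrist',190,90,280,205,1.2);C[340:340+a.shape[0],:a.shape[1]]=a
a=crop('side',250,215,130,70,3);C[340:550,345:735]=a
cv2.imwrite('pics/c1.png',C)
f=F['wrist']
for nm,u,v,z in [('base nl',195,178,0),('base nr',240,283,0),('base fl',425,100,0),('bFR',462,215,0)]:
    print(nm,back(f,u,v,.015).round(4))
f=F['side']
for u,v in [(257,310),(252,346),(290,352)]: print(back(f,u,v,0).round(4))
E
```

```text
base nl [0.3942 0.0257 0.015 ]
base nr [ 0.4317 -0.091   0.015 ]
base fl [0.622  0.0997 0.015 ]
bFR [ 0.6703 -0.0132  0.015 ]
[0.5606 0.2031 0.    ]
[ 0.5183  0.2896 -0.    ]
[0.4484 0.2718 0.    ]
```

View pics/c1.png

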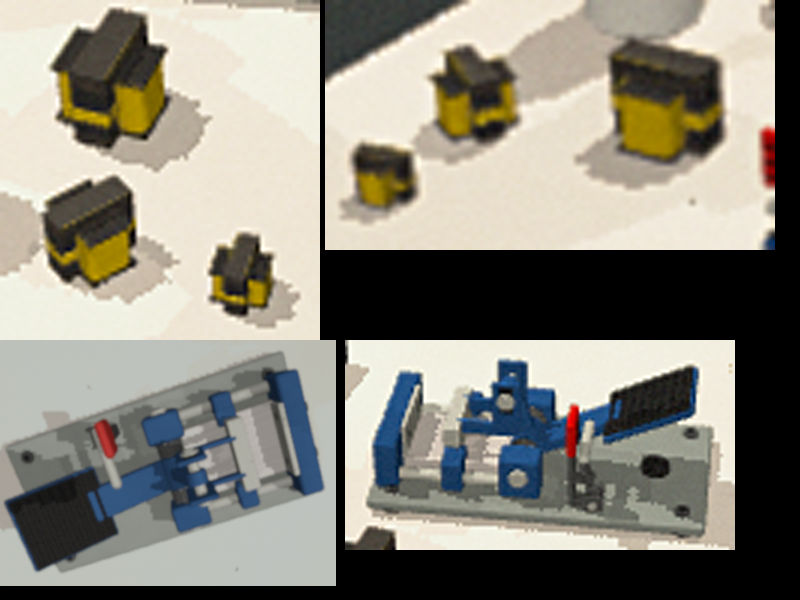

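Candidates: large at side (257,295), medium at (252,332), small at (290,343). I'll fit a box to each to get its size, and take a bigger view of the vise.

```bash
cat > fit.py <<'E'
from h import *
import pickle
from scipy.optimize import differential_evolution
F=pickle.load(open('F0.pkl','rb'))
def box(x,y,yaw,w,d,z0,z1):
    c,s=np.cos(yaw),np.sin(yaw)
    return [[x+c*a-s*b,y+s*a+c*b,z] for a in(-w/2,w/2) for b in(-d/2,d/2) for z in(z0,z1)]
def draw(f,boxes,off,sh,S=4):
    m=np.zeros((sh[0]*S,sh[1]*S),np.uint8)
    for b in boxes:
        p=np.array([(proj(f,q)-off+.5)*S for q in b])
        cv2.fillConvexPoly(m,cv2.convexHull(p.astype(np.float32)).astype(np.int32),1)
    return m
views={'large':{'side':(240,274,38,40),'scene':(246,224,32,34)},
'medium':{'side':(237,316,30,35),'scene':(214,226,23,26)},
'small':{'side':(279,331,22,26),'scene':(197,244,20,22)}}
g={'large':(.56,.215),'medium':(.518,.30),'small':(.45,.28)}
for n in views:
    M={}
    for v,(u0,v0,w,h) in views[n].items():
        im=F[v]['img'][v0:v0+h,u0:u0+w].astype(int)
        mk=((im.max(2)<110)|((im[:,:,0]-im[:,:,2])>60)).astype(np.uint8)
        k,l,st,_=cv2.connectedComponentsWithStats(mk); mk=(l==1+st[1:,4].argmax()).astype(np.uint8)
        M[v]=cv2.resize(mk,None,fx=4,fy=4,interpolation=cv2.INTER_NEAREST)
    def cost(p):
        x,y,yaw,s,a,b,c=p; e=0
        for v,(u0,v0,w,h) in views[n].items():
            d=draw(F[v],[box(x,y,yaw,.036*s,.040*s*a,0,.034*s),box(x,y,yaw,.036*s*b,.040*s,0.034*s*(1-c)/2,.034*s*(1+c)/2)],np.array([u0,v0]),(h,w))
            e+=(d!=M[v]).sum()/M[v].sum()
        return e
    for alt in (0,1):
        R=differential_evolution(cost,[(g[n][0]-.03,g[n][0]+.03),(g[n][1]-.03,g[n][1]+.03),(-1.6,1.6),(.4,1.6),(.3,1),(.3,1),(.4,1)],maxiter=80,popsize=12,seed=alt,polish=False)
        print(n,R.fun.round(3),R.x.round(3),[int(M[v].sum()/16) for v in M])
E
python3 fit.py
python3 - <<'E'
from h import *
import pickle
F=pickle.load(open('F0.pkl','rb'))
a=F['wrist']['img'][90:295,190:470,::-1]
cv2.imwrite('pics/c2.png',cv2.resize(a,None,fx=2.85,fy=2.85,interpolation=cv2.INTER_CUBIC))
E
```

```text
large 0.201 [ 0.569  0.185 -1.581  1.3    0.484  0.361  0.808] [718, 456]
large 0.199 [0.569 0.185 1.493 1.269 0.546 0.424 0.774] [718, 456]
medium 0.199 [ 0.527  0.273 -0.457  0.931  0.507  0.448  0.983] [490, 243]
medium 0.195 [ 0.527  0.273 -0.448  0.923  0.528  0.446  0.997] [490, 243]
small 0.24 [ 0.453  0.264 -1.281  0.647  0.446  0.635  0.729] [238, 123]
small 0.243 [ 0.453  0.264 -1.292  0.647  0.443  0.624  0.748] [238, 123]
```

View pics/c2.png

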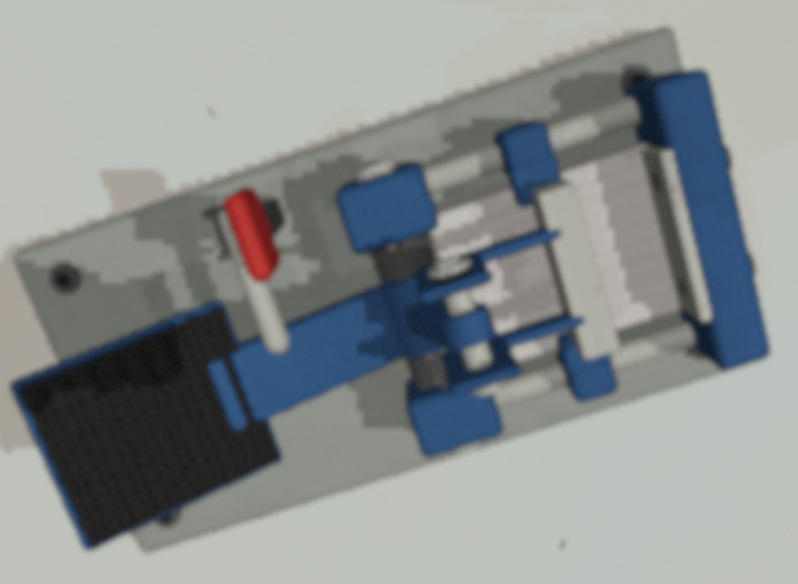

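Medium fits at scale 0.93, large at 1.28 and small at 0.65 (ratio 1.4 : 1 : 0.7), so the medium at (0.527, 0.273) is the 36x40x34 one. In the vise crop I read these points:
- Base corners: (12,252), (668,30), (145,551).
- Jaw face edge at the top: (575,183) to (617,352).
- Pad corners: (15,383), (215,303), (280,458), (90,547).
- Red tab: (225,195) to (275,275).

```bash
python3 - <<'E'
from h import *
import pickle
from scipy.optimize import least_squares
F=pickle.load(open('F0.pkl','rb')); f=F['wrist']
P=lambda u,v:(190+u/2.85,90+v/2.85)
jl=back(f,*P(575,183),.057);jr=back(f,*P(617,352),.057);pc=back(f,*P(150,423),.078)
print('jaw',jl,jr,np.linalg.norm(jl-jr),'pad',pc)
feat=[((58,28,57),P(575,183)),((58,-28,57),P(617,352)),((-87,0,78),P(150,423)),
((None,62.5,0),P(12,252)),((None,-62.5,0),P(145,551))]
def W(p,X):
    x,y,th=p[:3];c,s=np.cos(th),np.sin(th);X=np.array(X)/1000
    return [x+c*X[0]-s*X[1],y+s*X[0]+c*X[1],X[2]]
def res(p):
    e=[]
    for X,uv in feat:
        if X[0] is None: X=(-135,X[1],p[3])
        e+=list(proj(f,W(p,X))-uv)
    return e
R=least_squares(res,[.53,-.0,.31,10]);p=R.x
print(p,np.degrees(p[2]),np.array(R.fun).round(1))
np.save('vise.npy',p[:3])
for n,X in [('tab',(-30,46,77)),('bed',(60,0,30)),('pad0',(-87,0,78)),('padstop',(-97,0,24)),('orig',(0,0,0))]: print(n,np.round(W(p,X),4))
# tab red measured: top centre
print('tab', back(f,*P(250,235),.085), 'tab side cam', back(F['side'],250+573/3-341*0-345/3,215+(430-340)/3,.077))
for n,c in (('side','side'),('scene','scene')):
    im=F[n]['img'][:,:,::-1].copy()
    for X in [(58,28,57),(58,-28,57),(85,28,56),(85,-28,56),(-135,62.5,p[3]),(-135,-62.5,p[3]),(108,62.5,p[3]),(108,-62.5,p[3]),(-87,0,78)]:
        q=proj(F[n],W(p,X)); cv2.circle(im,tuple(int(round(a*1)) for a in q),1,(255,0,255),-1)
    a=im[205:295,245:385] if n=='side' else im[220:315,260:360]
    cv2.imwrite('pics/o_%s.png'%n,cv2.resize(a,None,fx=3.9,fy=3.9,interpolation=cv2.INTER_CUBIC))
a=cv2.imread('pics/o_side.png');b=cv2.imread('pics/o_scene.png')
C=np.zeros((600,800,3),np.uint8);C[:a.shape[0],:400]=a[:,:400];C[:b.shape[0],405:405+b.shape[1]]=b[:,:395]
m=F['side']['img'][312:355,232:272,::-1]; m=cv2.resize(m,None,fx=5,fy=5);C[380:380+215,:200]=m
cv2.imwrite('pics/c3.png',C)
E
```

```text
jaw [0.58515031 0.05218553 0.057     ] [ 0.6018249  -0.00142993  0.057     ] 0.05614854666184713 pad [ 0.45354963 -0.01890182  0.078     ]
[0.5379723  0.00736335 0.31813499 6.9393852 ] 18.227792242622193 [-1.   0.1  0.  -0.4  2.1  1.  -0.2 -0.4 -1.2 -0.7]
tab [0.4951 0.0417 0.077 ]
bed [0.595  0.0261 0.03  ]
pad0 [ 0.4553 -0.0198  0.078 ]
padstop [ 0.4458 -0.023   0.024 ]
orig [0.538  0.0074 0.    ]
tab [0.48773044 0.03971144 0.085     ] tab side cam [0.48629298 0.03941947 0.077     ]
```

View pics/c3.png

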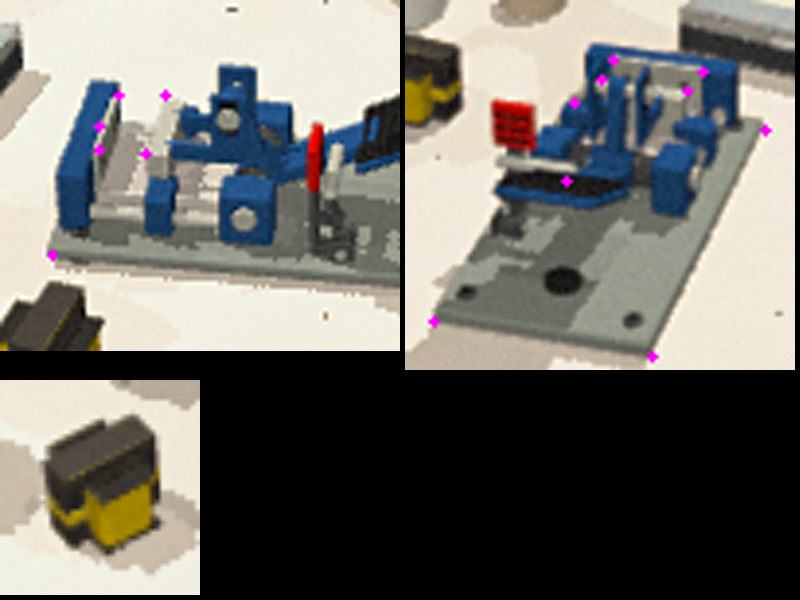

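Overlay agrees with the vise within about 2 px (base corners at (434,321) and (652,355), jaw edge at (165,96)). Vise: origin (0.538, 0.007), yaw 18.2°. Moving: shut the fingers and go above the pad.

Request:
{"method": "arm_command", "body": {
  "steps": [
    {"hand": 0,"tx": 0.025,"ty": -0.02,"tz": 0.0056},
    {"hand": 0,"tx": 0.025,"ty": -0.02,"tz": 0.0056},
    {"hand": 0,"tx": 0.025,"ty": -0.02,"tz": 0.0056},
    {"hand": 0,"tx": 0.025,"ty": -0.02,"tz": 0.0056},
    {"hand": 0},
    {"hand": 0}
  ],
  "squeeze": 40
}}

```text
invalid input
```

Request:
{"method": "arm_command", "body": {
  "steps": [
    {"hand": 0.0,"tx": 0.025,"ty": -0.02,"tz": 0.0056,"wx": 0,"wy": 0,"wz": 0},
    {"hand": 0.0,"tx": 0.025,"ty": -0.02,"tz": 0.0056,"wx": 0,"wy": 0,"wz": 0},
    {"hand": 0.0,"tx": 0.025,"ty": -0.02,"tz": 0.0056,"wx": 0,"wy": 0,"wz": 0},
    {"hand": 0.0,"tx": 0.025,"ty": -0.02,"tz": 0.0056,"wx": 0,"wy": 0,"wz": 0},
    {"hand": 0.0,"tx": 0,"ty": 0,"tz": 0,"wx": 0,"wy": 0,"wz": 0},
    {"hand": 0.0,"tx": 0,"ty": 0,"tz": 0,"wx": 0,"wy": 0,"wz": 0}
  ],
  "squeeze": 40
}}

```text
t: 0.65
tool_pos: [0.4435, -0.0223, 0.1303]
orientation: [-0.499, -0.5, -0.501, 0.501]
ft_force: [-0.1, -0.5, 0.6]
opening: 0.141
```

Request:
{"method": "arm_command", "body": {
  "steps": [
    {"hand": 0.0,"tx": 0.015,"ty": 0,"tz": 0,"wx": 0,"wy": 0,"wz": 0},
    {"hand": 0.0,"tx": 0.015,"ty": 0,"tz": 0,"wx": 0,"wy": 0,"wz": 0},
    {"hand": 0.0,"tx": 0.012,"ty": 0,"tz": 0,"wx": 0,"wy": 0,"wz": 0},
    {"hand": 0.0,"tx": 0.012,"ty": 0,"tz": 0,"wx": 0,"wy": 0,"wz": 0},
    {"hand": 0.0,"tx": 0.012,"ty": 0,"tz": 0,"wx": 0,"wy": 0,"wz": 0},
    {"hand": 0.0,"tx": 0.012,"ty": 0,"tz": 0,"wx": 0,"wy": 0,"wz": 0},
    {"hand": 0.0,"tx": 0.012,"ty": 0,"tz": 0,"wx": 0,"wy": 0,"wz": 0},
    {"hand": 0.0,"tx": 0.008,"ty": 0,"tz": 0,"wx": 0,"wy": 0,"wz": 0}
  ]
}}

```text
t: 1.32
tool_pos: [0.4473, -0.0229, 0.0344]
orientation: [0.501, 0.5, 0.499, -0.499]
ft_force: [-4.5, -1.3, 10.6]
opening: -0.002
```

Request:
{"method": "arm_command", "body": {
  "steps": [
    {"hand": 0.0,"tx": 0.004,"ty": 0,"tz": 0,"wx": 0,"wy": 0,"wz": 0},
    {"hand": 0.0,"tx": 0.003,"ty": 0,"tz": 0,"wx": 0,"wy": 0,"wz": 0}
  ]
}}

```text
t: 1.48
tool_pos: [0.4475, -0.0228, 0.0275]
orientation: [0.501, 0.501, 0.499, -0.499]
ft_force: [-2.5, -0.4, 9.6]
opening: -0.002
```

Request:
{"method": "arm_command", "body": {
  "steps": [
    {"hand": 0.0,"tx": 0.003,"ty": 0,"tz": 0,"wx": 0,"wy": 0,"wz": 0},
    {"hand": 0.0,"tx": 0.002,"ty": 0,"tz": 0,"wx": 0,"wy": 0,"wz": 0},
    {"hand": 0.0,"tx": 0.0,"ty": 0,"tz": 0,"wx": 0,"wy": 0,"wz": 0}
  ]
}}

```text
t: 1.73
tool_pos: [0.4479, -0.0227, 0.0228]
orientation: [0.501, 0.501, 0.499, -0.499]
ft_force: [-1.7, 0.1, 9.0]
opening: 0.003
```

Request:
{"method": "arm_command", "body": {
  "steps": [
    {"hand": 0.0,"tx": 0.002,"ty": 0,"tz": 0,"wx": 0,"wy": 0,"wz": 0},
    {"hand": 0.0,"tx": 0.001,"ty": 0,"tz": 0,"wx": 0,"wy": 0,"wz": 0},
    {"hand": 0.0,"tx": 0.0,"ty": 0,"tz": 0,"wx": 0,"wy": 0,"wz": 0}
  ]
}}

```text
t: 1.98
tool_pos: [0.4482, -0.0227, 0.0206]
orientation: [0.502, 0.501, 0.498, -0.499]
ft_force: [-4.0, 1.5, 17.3]
opening: 0.001
```

Force jumped to 17 N, so the treadle is on its stop. Hold, then lift.

Request:
{"method": "arm_command", "body": {
  "steps": [
    {"hand": 0.0,"tx": 0.0005,"ty": 0,"tz": 0,"wx": 0,"wy": 0,"wz": 0},
    {"hand": 0.0,"tx": 0.0,"ty": 0,"tz": 0,"wx": 0,"wy": 0,"wz": 0},
    {"hand": 0.0,"tx": 0.0,"ty": 0,"tz": 0,"wx": 0,"wy": 0,"wz": 0},
    {"hand": 0.0,"tx": 0.0,"ty": 0,"tz": 0,"wx": 0,"wy": 0,"wz": 0}
  ]
}}

```text
t: 2.32
tool_pos: [0.4483, -0.0227, 0.0205]
orientation: [0.502, 0.501, 0.498, -0.499]
ft_force: [-3.8, 0.7, 20.6]
opening: -0.002
```

Request:
{"method": "arm_command", "body": {
  "steps": [
    {"hand": 0.0,"tx": -0.002,"ty": 0,"tz": 0,"wx": 0,"wy": 0,"wz": 0},
    {"hand": 0.0,"tx": -0.004,"ty": 0,"tz": 0,"wx": 0,"wy": 0,"wz": 0},
    {"hand": 0.0,"tx": -0.006,"ty": 0,"tz": 0,"wx": 0,"wy": 0,"wz": 0},
    {"hand": 0.0,"tx": -0.03,"ty": 0,"tz": 0,"wx": 0,"wy": 0,"wz": 0},
    {"hand": 0.0,"tx": -0.035,"ty": 0,"tz": 0,"wx": 0,"wy": 0,"wz": 0},
    {"hand": 0.0,"tx": -0.04,"ty": 0,"tz": 0,"wx": 0,"wy": 0,"wz": 0}
  ]
}}

```text
t: 2.82
tool_pos: [0.4454, -0.0222, 0.1362]
orientation: [0.5, 0.5, 0.5, -0.5]
ft_force: [2.0, -0.1, 0.2]
opening: -0.002
```

Request:
{"method": "arm_command", "body": {
  "steps": [
    {"hand": 0.0854,"tx": -0.03,"ty": 0.01,"tz": -0.02,"wx": 0,"wy": 0,"wz": 0},
    {"hand": 0.0854,"tx": -0.02,"ty": 0.01,"tz": -0.035,"wx": 0,"wy": 0,"wz": 0},
    {"hand": 0.0854,"tx": -0.015,"ty": 0.01,"tz": -0.0375,"wx": 0,"wy": 0,"wz": 0},
    {"hand": 0.0854,"tx": -0.01,"ty": 0.01,"tz": -0.039,"wx": 0,"wy": 0,"wz": 0},
    {"hand": 0.0854,"tx": -0.01,"ty": 0.01,"tz": -0.039,"wx": 0,"wy": 0,"wz": 0},
    {"hand": 0.0854,"tx": -0.01,"ty": 0.01,"tz": -0.039,"wx": 0,"wy": 0,"wz": 0},
    {"hand": 0.0854,"tx": 0,"ty": 0.01,"tz": -0.04,"wx": 0,"wy": 0,"wz": 0},
    {"hand": 0.0854,"tx": 0,"ty": 0.005,"tz": -0.03,"wx": 0,"wy": 0,"wz": 0}
  ]
}}

```text
t: 3.48
tool_pos: [0.5216, 0.261, 0.2318]
orientation: [0.501, 0.501, 0.5, -0.498]
ft_force: [0.2, -1.0, -0.3]
opening: 1.0
```

Request:
{"method": "arm_command", "body": {
  "steps": [
    {"hand": 0.0854,"tx": 0,"ty": 0,"tz": 0,"wx": 0,"wy": 0,"wz": 0},
    {"hand": 0.0854,"tx": 0,"ty": 0,"tz": 0,"wx": 0,"wy": 0,"wz": 0},
    {"hand": 0.0854,"tx": 0,"ty": 0,"tz": 0,"wx": 0,"wy": 0,"wz": 0}
  ]
}}

```text
t: 3.73
tool_pos: [0.5202, 0.2571, 0.2302]
orientation: [0.5, 0.5, 0.5, -0.5]
ft_force: [-0.6, -0.3, -0.5]
opening: 1.002
```

```bash
python3 - <<'E'
from h import *
import pickle
F={n:cam(n) for n in('wrist','side')}; pickle.dump(F,open('F1.pkl','wb'))
w=F['wrist']['img'][:,:,::-1]; s=F['side']['img'][215:285,250:385,::-1]
C=np.zeros((600,800,3),np.uint8); 
q=proj(F['wrist'],(.527,.273,.034)); print(q)
u,v=int(q[0])-130,max(int(q[1])-100,0)
a=cv2.resize(w[v:v+200,max(u,0):max(u,0)+260],None,fx=2.1,fy=2.1,interpolation=cv2.INTER_CUBIC); C[:a.shape[0],:a.shape[1]]=a; print('off',max(u,0),v,a.shape)
b=cv2.resize(w,(250,188)); C[:188,550:]=b
c=cv2.resize(s,None,fx=2.2,fy=2.2,interpolation=cv2.INTER_CUBIC); C[430:430+c.shape[0],:c.shape[1]]=c
cv2.imwrite('pics/c4.png',C)
print('bottle',back(F['side'],188,322,0))
E
```

```text
[329.70633504 190.64962309]
off 199 90 (420, 546, 3)
bottle [0.66336285 0.29088176 0.        ]
```

View pics/c4.png

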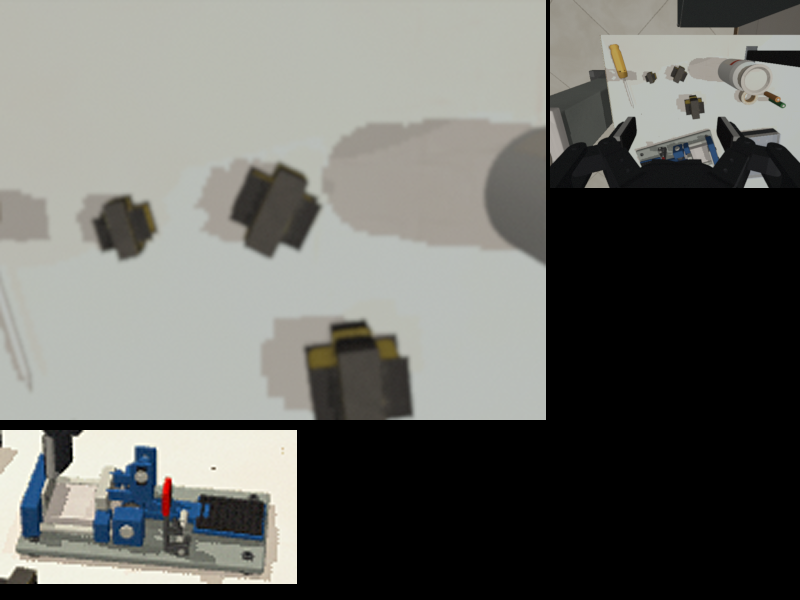

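The jaws are held open (side inset). The medium transformer's top is at crop (275,210), with core edge (275,165)->(243,243) and wings (232,220) to (320,205). I'll compute its pose.

```bash
python3 - <<'E'
from h import *
import pickle
f=pickle.load(open('F1.pkl','rb'))['wrist']
B=lambda u,v,z:back(f,199+u/2.1,90+v/2.1,z)[:2]
c=np.array([B(u,v,.034) for u,v in [(275,165),(243,243),(305,178),(270,257)]])
w=np.array([B(u,v,.030) for u,v in [(232,218),(253,168),(319,208),(298,250)]])
print(c,c.mean(0),np.linalg.norm(c[0]-c[1]),np.linalg.norm(c[2]-c[3]),np.linalg.norm(c[0]-c[2]))
print(w,w.mean(0),np.linalg.norm(w[0]-w[3]),np.linalg.norm(w[1]-w[2]))
for a in (c[0]-c[1],c[2]-c[3],w[2]-w[1],w[3]-w[0]): print(np.degrees(np.arctan2(a[1],a[0])))
E
```

```text
[[0.52712672 0.29421579]
 [0.51230987 0.25806714]
 [0.54086643 0.28834382]
 [0.52499551 0.25132908]] [0.52632463 0.27298896] 0.039067425297085755 0.04027378191234414 0.01494188362832589
[[0.50713521 0.2691721 ]
 [0.51708077 0.29240738]
 [0.54789827 0.27388495]
 [0.53836283 0.25379109]] [0.52761927 0.27231388] 0.0348100520548694 0.035955509339465105
67.71192976003026
66.79164549950829
-31.007383956675966
-26.222321233937162
```

Medium confirmed: 40 x 36 mm, centre (0.527, 0.2725), 40 mm axis at yaw 65°. I'll turn the gripper to grip across the 40 mm.

Request:
{"method": "arm_command", "body": {
  "steps": [
    {"hand": 0.0854,"tx": 0,"ty": 0.0068,"tz": -0.0154,"wx": 0,"wy": 0,"wz": 0},
    {"hand": 0.0854,"tx": 0.01,"ty": 0,"tz": 0,"wx": -6.5,"wy": 0,"wz": 0},
    {"hand": 0.0854,"tx": 0.01,"ty": 0,"tz": 0,"wx": -6.5,"wy": 0,"wz": 0},
    {"hand": 0.0854,"tx": 0.01,"ty": 0,"tz": 0,"wx": -6.5,"wy": 0,"wz": 0},
    {"hand": 0.0854,"tx": 0.01,"ty": 0,"tz": 0,"wx": -6.5,"wy": 0,"wz": 0},
    {"hand": 0.0854,"tx": 0.01,"ty": 0,"tz": 0,"wx": -6.5,"wy": 0,"wz": 0},
    {"hand": 0.0854,"tx": 0.01,"ty": 0,"tz": 0,"wx": -6.5,"wy": 0,"wz": 0},
    {"hand": 0.0854,"tx": 0.01,"ty": 0,"tz": 0,"wx": -6.5,"wy": 0,"wz": 0}
  ]
}}

```text
t: 4.5
tool_pos: [0.5272, 0.2712, 0.1599]
orientation: [0.655, 0.267, 0.655, -0.266]
ft_force: [-0.2, 0.6, 0.3]
opening: 0.997
```

Request:
{"method": "arm_command", "body": {
  "steps": [
    {"hand": 0.0854,"tx": 0.01,"ty": 0,"tz": 0,"wx": -6.5,"wy": 0,"wz": 0},
    {"hand": 0.0854,"tx": 0.01,"ty": 0,"tz": 0,"wx": -6.5,"wy": 0,"wz": 0},
    {"hand": 0.0854,"tx": 0.01,"ty": 0,"tz": 0,"wx": -6.5,"wy": 0,"wz": 0},
    {"hand": 0.0854,"tx": 0.0,"ty": 0,"tz": 0,"wx": 0,"wy": 0,"wz": 0},
    {"hand": 0.0854,"tx": 0.0,"ty": 0,"tz": 0,"wx": 0,"wy": 0,"wz": 0}
  ]
}}

```text
t: 4.92
tool_pos: [0.527, 0.2715, 0.1299]
orientation: [0.69, 0.155, 0.69, -0.155]
ft_force: [-1.1, 0.1, 0.8]
opening: 1.001
```

```bash
cat > st.py <<'E'
from h import *
from scipy.spatial.transform import Rotation as Ro
s=r.state();q=s['orientation'];R=Ro.from_quat([*q[1:],q[0]]).as_matrix()
print('t',s['t'],s['tool_pos'].round(4),'yaw',np.degrees(np.arctan2(R[1,1],R[0,1])).round(2),'down',R[:,0].round(3),'F',np.round(s['ft_force'],2),'op',round(s['opening']*85.4,1),'j',s['joint_pos'].round(2))
def go(X):  # world target -> tool shift mm
    print('shift tool mm',(R.T@(np.array(X)-s['tool_pos'])*1000).round(1))
import sys
if len(sys.argv)>3: go([float(a) for a in sys.argv[1:4]])
E
python3 st.py .527 .2725 .003
```

```text
t 4.9167 [0.527  0.2715 0.1299] yaw 64.72 down [-0.001 -0.    -1.   ] F [-1.1   0.11  0.84] op 85.5 j [ 0.35  0.56  1.47 -0.    1.11 -0.78]
shift tool mm [126.9   1.   -0.4]
```

Request:
{"method": "arm_command", "body": {
  "steps": [
    {"hand": 0.0854,"tx": 0.03,"ty": 0.001,"tz": 0,"wx": 0,"wy": 0,"wz": 0},
    {"hand": 0.0854,"tx": 0.03,"ty": 0,"tz": 0,"wx": 0,"wy": 0,"wz": 0},
    {"hand": 0.0854,"tx": 0.03,"ty": 0,"tz": 0,"wx": 0,"wy": 0,"wz": 0},
    {"hand": 0.0854,"tx": 0.02,"ty": 0,"tz": 0,"wx": 0,"wy": 0,"wz": 0},
    {"hand": 0.0854,"tx": 0.01,"ty": 0,"tz": 0,"wx": 0,"wy": 0,"wz": 0},
    {"hand": 0.0854,"tx": 0.005,"ty": 0,"tz": 0,"wx": 0,"wy": 0,"wz": 0},
    {"hand": 0.0854,"tx": 0,"ty": 0,"tz": 0,"wx": 0,"wy": 0,"wz": 0}
  ]
}}

```text
t: 5.5
tool_pos: [0.5276, 0.2732, 0.005]
orientation: [0.69, 0.154, 0.69, -0.154]
ft_force: [-0.3, -0.3, -0.7]
opening: 1.001
```

Request:
{"method": "arm_command", "body": {
  "steps": [
    {"hand": 0.02,"tx": 0,"ty": 0,"tz": 0,"wx": 0,"wy": 0,"wz": 0},
    {"hand": 0.02,"tx": 0,"ty": 0,"tz": 0,"wx": 0,"wy": 0,"wz": 0},
    {"hand": 0.02,"tx": 0,"ty": 0,"tz": 0,"wx": 0,"wy": 0,"wz": 0},
    {"hand": 0.02,"tx": 0,"ty": 0,"tz": 0,"wx": 0,"wy": 0,"wz": 0},
    {"hand": 0.02,"tx": 0,"ty": 0,"tz": 0,"wx": 0,"wy": 0,"wz": 0},
    {"hand": 0.02,"tx": 0,"ty": 0,"tz": 0,"wx": 0,"wy": 0,"wz": 0},
    {"hand": 0.02,"tx": 0,"ty": 0,"tz": 0,"wx": 0,"wy": 0,"wz": 0},
    {"hand": 0.02,"tx": 0,"ty": 0,"tz": 0,"wx": 0,"wy": 0,"wz": 0}
  ],
  "squeeze": 30
}}

```text
t: 6.17
tool_pos: [0.528, 0.2737, 0.0061]
orientation: [0.691, 0.153, 0.69, -0.153]
ft_force: [-1.0, -1.0, 6.8]
opening: 0.46
```

```bash
python3 st.py .527 .2725 .003
```

```text
t 6.1667 [0.528  0.2737 0.0061] yaw 65.0 down [ 0.002  0.001 -1.   ] F [-1.01 -1.02  6.82] op 39.3 j [ 0.35  0.72  1.57 -0.    0.85 -0.78]
shift tool mm [ 3.1 -1.5 -0.4]
```

Gripped at 39.3 mm, as expected for 40. Lift and carry, turning to the vise's axes.

Request:
{"method": "arm_command", "body": {
  "steps": [
    {"hand": 0.02,"tx": -0.01,"ty": 0,"tz": 0,"wx": 0,"wy": 0,"wz": 0},
    {"hand": 0.02,"tx": -0.02,"ty": 0,"tz": 0,"wx": 0,"wy": 0,"wz": 0},
    {"hand": 0.02,"tx": -0.03,"ty": 0,"tz": 0,"wx": 0,"wy": 0,"wz": 0},
    {"hand": 0.02,"tx": -0.03,"ty": 0,"tz": 0,"wx": 0,"wy": 0,"wz": 0},
    {"hand": 0.02,"tx": -0.03,"ty": 0,"tz": 0,"wx": 0,"wy": 0,"wz": 0},
    {"hand": 0.02,"tx": -0.02,"ty": 0,"tz": 0,"wx": 0,"wy": 0,"wz": 0},
    {"hand": 0.02,"tx": -0.01,"ty": 0,"tz": 0,"wx": 0,"wy": 0,"wz": 0},
    {"hand": 0.02,"tx": 0,"ty": 0,"tz": 0,"wx": 0,"wy": 0,"wz": 0}
  ]
}}

```text
t: 6.83
tool_pos: [0.5282, 0.2739, 0.1576]
orientation: [0.692, 0.154, 0.689, -0.152]
ft_force: [1.2, -0.5, -1.1]
opening: 0.466
```

Request:
{"method": "arm_command", "body": {
  "steps": [
    {"hand": 0.02,"tx": 0,"ty": 0,"tz": 0,"wx": -6,"wy": 0,"wz": 0},
    {"hand": 0.02,"tx": 0,"ty": 0,"tz": 0,"wx": -6,"wy": 0,"wz": 0},
    {"hand": 0.02,"tx": 0,"ty": 0,"tz": 0,"wx": -6,"wy": 0,"wz": 0},
    {"hand": 0.02,"tx": 0,"ty": 0,"tz": 0,"wx": -6,"wy": 0,"wz": 0},
    {"hand": 0.02,"tx": 0,"ty": 0,"tz": 0,"wx": -6,"wy": 0,"wz": 0},
    {"hand": 0.02,"tx": 0,"ty": 0,"tz": 0,"wx": -6,"wy": 0,"wz": 0},
    {"hand": 0.02,"tx": 0,"ty": 0,"tz": 0,"wx": -7.1,"wy": 0,"wz": 0},
    {"hand": 0.02,"tx": 0,"ty": 0,"tz": 0,"wx": 0,"wy": 0,"wz": 0}
  ]
}}

```text
t: 7.5
tool_pos: [0.5263, 0.2731, 0.1528]
orientation: [0.697, -0.113, 0.699, 0.113]
ft_force: [-0.1, 0.3, -0.7]
opening: 0.455
```

```bash
python3 st.py .595 .0261 .155
```

```text
t 7.5 [0.5263 0.2731 0.1528] yaw 108.35 down [-0.003 -0.001 -1.   ] F [-0.15  0.26 -0.74] op 38.9 j [ 0.35  0.54  1.44 -0.    1.17 -1.54]
shift tool mm [  -2.2 -256.1  -12.5]
```

Request:
{"method": "arm_command", "body": {
  "steps": [
    {"hand": 0.02,"tx": 0,"ty": -0.02,"tz": -0.0016,"wx": 0,"wy": 0,"wz": 0},
    {"hand": 0.02,"tx": 0,"ty": -0.036,"tz": -0.0016,"wx": 0,"wy": 0,"wz": 0},
    {"hand": 0.02,"tx": 0,"ty": -0.04,"tz": -0.0016,"wx": 0,"wy": 0,"wz": 0},
    {"hand": 0.02,"tx": 0,"ty": -0.04,"tz": -0.0016,"wx": 0,"wy": 0,"wz": 0},
    {"hand": 0.02,"tx": 0,"ty": -0.04,"tz": -0.0016,"wx": 0,"wy": 0,"wz": 0},
    {"hand": 0.02,"tx": 0,"ty": -0.04,"tz": -0.0016,"wx": 0,"wy": 0,"wz": 0},
    {"hand": 0.02,"tx": 0,"ty": -0.025,"tz": -0.0016,"wx": 0,"wy": 0,"wz": 0},
    {"hand": 0.02,"tx": 0,"ty": -0.015,"tz": -0.0013,"wx": 0,"wy": 0,"wz": 0}
  ]
}}

```text
t: 8.17
tool_pos: [0.5949, 0.023, 0.1534]
orientation: [0.698, -0.109, 0.699, 0.109]
ft_force: [-0.2, 0.2, -0.8]
opening: 0.46
```

Request:
{"method": "arm_command", "body": {
  "steps": [
    {"hand": 0.02,"tx": 0,"ty": 0,"tz": 0,"wx": 0,"wy": 0,"wz": 0},
    {"hand": 0.02,"tx": 0,"ty": 0,"tz": 0,"wx": 0,"wy": 0,"wz": 0},
    {"hand": 0.02,"tx": 0,"ty": 0,"tz": 0,"wx": 0,"wy": 0,"wz": 0}
  ]
}}

```text
t: 8.42
tool_pos: [0.5943, 0.0276, 0.1543]
orientation: [0.698, -0.111, 0.699, 0.111]
ft_force: [-1.0, -0.1, -0.8]
opening: 0.467
```

```bash
python3 st.py .595 .0261 .155; python3 - <<'E'
from h import *
import pickle
F={n:cam(n) for n in('wrist','side','scene')}; pickle.dump(F,open('F2.pkl','wb'))
C=np.zeros((600,800,3),np.uint8)
a=F['wrist']['img'][::,:,::-1]; C[:360,:480]=cv2.resize(a,(480,360))
b=F['side']['img'][180:285,250:385,::-1]; b=cv2.resize(b,(405,315),interpolation=cv2.INTER_CUBIC); C[285:600,395:]=b
d=F['scene']['img'][200:310,265:355,::-1]; C[:280,485:714]=cv2.resize(d,(229,280),interpolation=cv2.INTER_CUBIC)
cv2.imwrite('pics/c5.png',C)
E
```

```text
t 8.4167 [0.5943 0.0276 0.1543] yaw 108.08 down [-0.001  0.001 -1.   ] F [-0.99 -0.12 -0.81] op 39.9 j [-0.08  0.54  1.43  0.    1.17 -1.97]
shift tool mm [-0.7 -1.6  0.2]
```

View pics/c5.png

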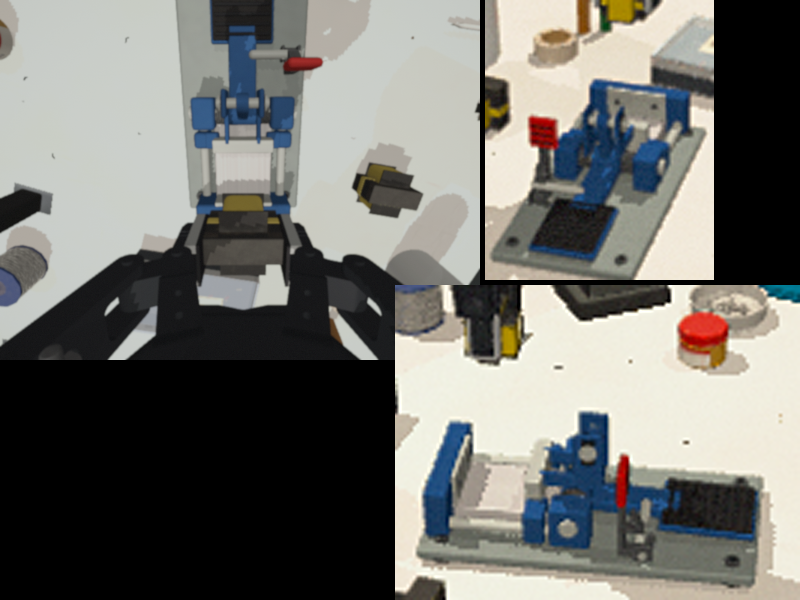

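The block is held square, above the bed (wrist view: jaws and base symmetric about column 243). Descend.

Request:
{"method": "arm_command", "body": {
  "steps": [
    {"hand": 0.02,"tx": 0.02,"ty": -0.0016,"tz": 0,"wx": 0,"wy": 0,"wz": 0},
    {"hand": 0.02,"tx": 0.02,"ty": 0,"tz": 0,"wx": 0,"wy": 0,"wz": 0},
    {"hand": 0.02,"tx": 0.02,"ty": 0,"tz": 0,"wx": 0,"wy": 0,"wz": 0},
    {"hand": 0.02,"tx": 0.015,"ty": 0,"tz": 0,"wx": 0,"wy": 0,"wz": 0},
    {"hand": 0.02,"tx": 0.01,"ty": 0,"tz": 0,"wx": 0,"wy": 0,"wz": 0},
    {"hand": 0.02,"tx": 0,"ty": 0,"tz": 0,"wx": 0,"wy": 0,"wz": 0},
    {"hand": 0.02,"tx": 0,"ty": 0,"tz": 0,"wx": 0,"wy": 0,"wz": 0}
  ]
}}

```text
t: 9.15
tool_pos: [0.5954, 0.0253, 0.0699]
orientation: [0.698, -0.111, 0.698, 0.112]
ft_force: [0.3, 0.4, -1.2]
opening: 0.463
```

```bash
python3 st.py .595 .0261 .036; python3 - <<'E'
from h import *
import pickle
F={n:cam(n) for n in('wrist','side','scene')}; pickle.dump(F,open('F3.pkl','wb'))
p=np.load('vise.npy')
def W(X):
    c,s=np.cos(p[2]),np.sin(p[2]);X=np.array(X)/1000
    return [p[0]+c*X[0]-s*X[1],p[1]+s*X[0]+c*X[1],X[2]]
C=np.zeros((600,800,3),np.uint8)
def cr(n,u,v,w,h,s):
    a=F[n]['img'][v:v+h,u:u+w,::-1]; a=cv2.resize(a,None,fx=s,fy=s,interpolation=cv2.INTER_CUBIC)
    for X in [(85,28,56),(85,-28,56),(35,28,57),(35,-28,57)]:
        q=(proj(F[n],W(X))-[u,v]+.5)*s; cv2.circle(a,tuple(int(k) for k in q),2,(255,0,255),-1)
    return a
C[:300,:400]=cr('wrist',200,230,200,150,2)
C[:300,400:800]=cr('side',250,210,100,75,4)
C[300:600,:400]=cr('scene',280,200,80,60,5)
cv2.imwrite('pics/c6.png',C)
E
```

```text
t 9.15 [0.5954 0.0253 0.0699] yaw 108.14 down [-0.  0. -1.] F [ 0.26  0.42 -1.16] op 39.6 j [-0.09  0.63  1.52  0.    0.99 -1.97]
shift tool mm [33.9  0.9 -0.1]
```

View pics/c6.png

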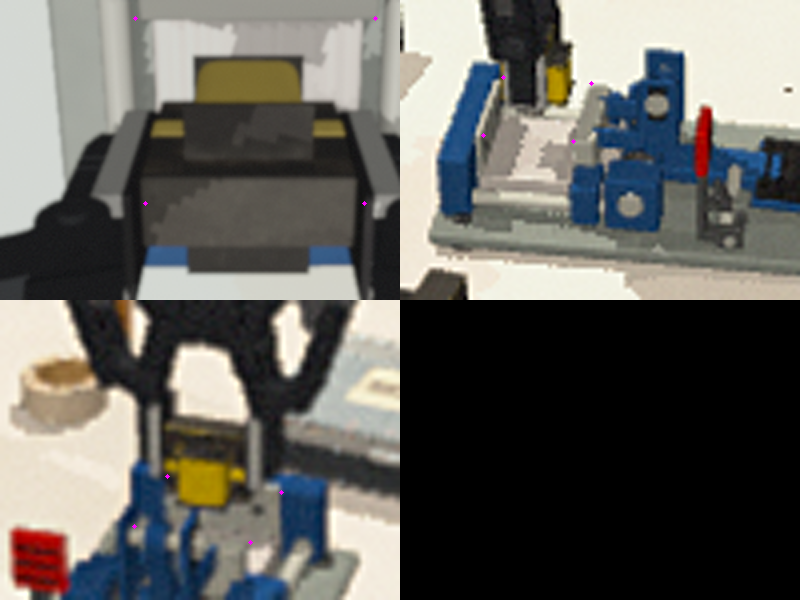

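The overlay points sit on both jaw faces (wrist row 18; side (503,77) and (590,83)) and the block is between them. Lower the rest, watching force.

Request:
{"method": "arm_command", "body": {
  "steps": [
    {"hand": 0.02,"tx": 0.012,"ty": 0.0005,"tz": 0,"wx": 0,"wy": 0,"wz": 0},
    {"hand": 0.02,"tx": 0.01,"ty": 0,"tz": 0,"wx": 0,"wy": 0,"wz": 0},
    {"hand": 0.02,"tx": 0.006,"ty": 0,"tz": 0,"wx": 0,"wy": 0,"wz": 0},
    {"hand": 0.02,"tx": 0.003,"ty": 0,"tz": 0,"wx": 0,"wy": 0,"wz": 0},
    {"hand": 0.02,"tx": 0,"ty": 0,"tz": 0,"wx": 0,"wy": 0,"wz": 0},
    {"hand": 0.02,"tx": 0,"ty": 0,"tz": 0,"wx": 0,"wy": 0,"wz": 0}
  ]
}}

```text
t: 9.8
tool_pos: [0.5954, 0.0251, 0.0389]
orientation: [0.698, -0.111, 0.698, 0.111]
ft_force: [0.8, 0.1, -0.2]
opening: 0.461
```

Request:
{"method": "arm_command", "body": {
  "steps": [
    {"hand": 0.02,"tx": 0.001,"ty": 0,"tz": 0,"wx": 0,"wy": 0,"wz": 0},
    {"hand": 0.02,"tx": 0.001,"ty": 0,"tz": 0,"wx": 0,"wy": 0,"wz": 0},
    {"hand": 0.02,"tx": 0,"ty": 0,"tz": 0,"wx": 0,"wy": 0,"wz": 0}
  ]
}}

```text
t: 10.05
tool_pos: [0.5953, 0.0251, 0.0369]
orientation: [0.698, -0.111, 0.698, 0.111]
ft_force: [0.2, -0.2, -1.8]
opening: 0.461
```

Request:
{"method": "arm_command", "body": {
  "steps": [
    {"hand": 0.02,"tx": 0.001,"ty": 0,"tz": 0,"wx": 0,"wy": 0,"wz": 0},
    {"hand": 0.02,"tx": 0.001,"ty": 0,"tz": 0,"wx": 0,"wy": 0,"wz": 0},
    {"hand": 0.02,"tx": 0,"ty": 0,"tz": 0,"wx": 0,"wy": 0,"wz": 0}
  ]
}}

```text
t: 10.3
tool_pos: [0.5955, 0.0251, 0.036]
orientation: [0.699, -0.111, 0.698, 0.111]
ft_force: [-3.1, -0.7, 7.5]
opening: 0.461
```

Contact with the bed (7.5 N). Release.

Request:
{"method": "arm_command", "body": {
  "steps": [
    {"hand": 0.045,"tx": -0.0005,"ty": 0,"tz": 0,"wx": 0,"wy": 0,"wz": 0},
    {"hand": 0.05,"tx": 0,"ty": 0,"tz": 0,"wx": 0,"wy": 0,"wz": 0},
    {"hand": 0.06,"tx": 0,"ty": 0,"tz": 0,"wx": 0,"wy": 0,"wz": 0},
    {"hand": 0.065,"tx": 0,"ty": 0,"tz": 0,"wx": 0,"wy": 0,"wz": 0},
    {"hand": 0.065,"tx": 0,"ty": 0,"tz": 0,"wx": 0,"wy": 0,"wz": 0}
  ]
}}

```text
t: 10.72
tool_pos: [0.5952, 0.0252, 0.0352]
orientation: [0.698, -0.111, 0.698, 0.111]
ft_force: [1.1, -0.2, 0.7]
opening: 0.766
```

Request:
{"method": "arm_command", "body": {
  "steps": [
    {"hand": 0.065,"tx": -0.005,"ty": 0,"tz": 0,"wx": 0,"wy": 0,"wz": 0},
    {"hand": 0.065,"tx": -0.015,"ty": 0,"tz": 0,"wx": 0,"wy": 0,"wz": 0},
    {"hand": 0.065,"tx": -0.025,"ty": 0,"tz": 0,"wx": 0,"wy": 0,"wz": 0},
    {"hand": 0.065,"tx": -0.035,"ty": 0,"tz": 0,"wx": 0,"wy": 0,"wz": 0},
    {"hand": 0.065,"tx": -0.035,"ty": 0,"tz": 0,"wx": 0,"wy": 0,"wz": 0},
    {"hand": 0.0,"tx": -0.03,"ty": 0,"tz": 0,"wx": 0,"wy": 0,"wz": 0},
    {"hand": 0.0,"tx": -0.0,"ty": 0,"tz": 0,"wx": 0,"wy": 0,"wz": 0}
  ]
}}

```text
t: 11.3
tool_pos: [0.5985, 0.025, 0.1878]
orientation: [0.703, -0.112, 0.694, 0.11]
ft_force: [0.7, 0.0, 0.2]
opening: 0.492
```

```bash
python3 st.py .4675 .0327 .20; python3 - <<'E'
from h import *
import pickle
F={n:cam(n) for n in('wrist','side','scene')}; pickle.dump(F,open('F4.pkl','wb'))
C=np.zeros((600,800,3),np.uint8)
def cr(n,u,v,w,h,s):
    a=F[n]['img'][v:v+h,u:u+w,::-1]; return cv2.resize(a,None,fx=s,fy=s,interpolation=cv2.INTER_CUBIC)
C[:450,:400]=cr('wrist',220,60,200,225,2)
C[:300,400:800]=cr('side',250,210,100,75,4)
C[300:600,400:800]=cr('scene',275,215,80,60,5)
cv2.imwrite('pics/c7.png',C)
E
```

```text
t 11.3 [0.5985 0.025  0.1878] yaw 108.11 down [ 0.012 -0.001 -1.   ] F [0.71 0.04 0.21] op 42.0 j [-0.09  0.51  1.39 -0.    1.24 -1.97]
shift tool mm [ -13.9   48.  -121.9]
```

View pics/c7.png

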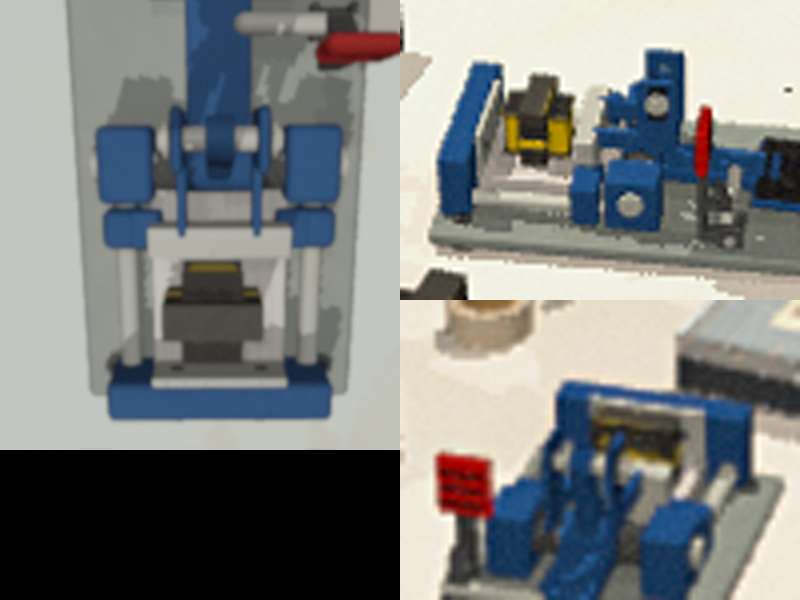

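The transformer stands square on the bed, about 3 mm off the middle (wrist crop: block at column 212, jaw middle at 220), with the jaws held open. Next: the tab, with shut fingers from its treadle side.

```bash
cat > tgt.py <<'E'
import sys,numpy as np
p=np.load('vise.npy');c,s=np.cos(p[2]),np.sin(p[2]);x,y,z=[float(a)/1000 for a in sys.argv[1:4]]
X=[p[0]+c*x-s*y,p[1]+s*x+c*y,z]
import st
st.go(X)
d=st.s['tool_pos'][:2]-p[:2]; print('target',np.round(X,4),'tcp in vise mm',(1000*np.array([c*d[0]+s*d[1],-s*d[0]+c*d[1]])).round(1))
E
sed -i 's/^if len.*/if __name__=="__main__" and len(sys.argv)>3: go([float(a) for a in sys.argv[1:4]])/' st.py
python3 tgt.py -80 49 190
```

```text
t 11.45 [0.5949 0.0252 0.1802] yaw 108.1 down [-0. -0. -1.] F [ 0.39  0.69 -0.5 ] op 18.9 j [-0.09  0.51  1.4  -0.    1.23 -1.97]
shift tool mm [  -9.8   49.6 -139.8]
target [0.4467 0.0289 0.19  ] tcp in vise mm [59.6 -0.9]
```

Request:
{"method": "arm_command", "body": {
  "steps": [
    {"hand": 0.0,"tx": 0,"ty": 0.01,"tz": -0.028,"wx": 0,"wy": 0,"wz": 0},
    {"hand": 0.0,"tx": 0,"ty": 0.01,"tz": -0.028,"wx": 0,"wy": 0,"wz": 0},
    {"hand": 0.0,"tx": 0,"ty": 0.01,"tz": -0.028,"wx": 0,"wy": 0,"wz": 0},
    {"hand": 0.0,"tx": 0,"ty": 0.01,"tz": -0.028,"wx": 0,"wy": 0,"wz": 0},
    {"hand": 0.0,"tx": 0,"ty": 0.01,"tz": -0.028,"wx": 0,"wy": 0,"wz": 0},
    {"hand": 0.0,"tx": 0,"ty": 0,"tz": 0,"wx": 0,"wy": 0,"wz": 0},
    {"hand": 0.0,"tx": 0,"ty": 0,"tz": 0,"wx": 0,"wy": 0,"wz": 0}
  ]
}}

```text
t: 12.03
tool_pos: [0.4451, 0.0294, 0.1794]
orientation: [0.697, -0.111, 0.699, 0.111]
ft_force: [0.9, -0.3, -0.2]
opening: 0.004
```

```bash
python3 tgt.py -80 49 72
```

```text
t 12.0333 [0.4451 0.0294 0.1794] yaw 108.1 down [-0.002  0.    -1.   ] F [ 0.87 -0.28 -0.21] op 0.3 j [-0.11  0.25  1.81  0.    1.08 -1.99]
shift tool mm [107.4  -1.1   1.6]
target [0.4467 0.0289 0.072 ] tcp in vise mm [-81.4  50. ]
```

Request:
{"method": "arm_command", "body": {
  "steps": [
    {"hand": 0.0,"tx": 0.03,"ty": -0.001,"tz": 0.001,"wx": 0,"wy": 0,"wz": 0},
    {"hand": 0.0,"tx": 0.035,"ty": 0,"tz": 0,"wx": 0,"wy": 0,"wz": 0},
    {"hand": 0.0,"tx": 0.025,"ty": 0,"tz": 0,"wx": 0,"wy": 0,"wz": 0},
    {"hand": 0.0,"tx": 0.017,"ty": 0,"tz": 0,"wx": 0,"wy": 0,"wz": 0},
    {"hand": 0.0,"tx": 0,"ty": 0,"tz": 0.005,"wx": 0,"wy": 0,"wz": 0},
    {"hand": 0.0,"tx": 0,"ty": 0,"tz": 0.005,"wx": 0,"wy": 0,"wz": 0},
    {"hand": 0.0,"tx": 0,"ty": 0,"tz": 0.0,"wx": 0,"wy": 0,"wz": 0}
  ]
}}

```text
t: 12.62
tool_pos: [0.4599, 0.0317, 0.0739]
orientation: [0.699, -0.111, 0.697, 0.111]
ft_force: [-0.0, -0.7, -0.1]
opening: -0.001
```

```bash
python3 tgt.py -52 49 72
```

```text
t 12.6167 [0.4599 0.0317 0.0739] yaw 108.11 down [ 0.003 -0.    -1.   ] F [-0.04 -0.69 -0.05] op -0.1 j [-0.1   0.43  1.9   0.    0.81 -1.98]
shift tool mm [ 2.   1.5 14.5]
target [0.4733 0.0376 0.072 ] tcp in vise mm [-66.5  47.6]
```

Request:
{"method": "arm_command", "body": {
  "steps": [
    {"hand": 0.0,"tx": 0.001,"ty": 0.001,"tz": 0.006,"wx": 0,"wy": 0,"wz": 0},
    {"hand": 0.0,"tx": 0,"ty": 0,"tz": 0.006,"wx": 0,"wy": 0,"wz": 0},
    {"hand": 0.0,"tx": 0,"ty": 0,"tz": 0.005,"wx": 0,"wy": 0,"wz": 0},
    {"hand": 0.0,"tx": 0,"ty": 0,"tz": 0.005,"wx": 0,"wy": 0,"wz": 0},
    {"hand": 0.0,"tx": 0,"ty": 0,"tz": 0.004,"wx": 0,"wy": 0,"wz": 0},
    {"hand": 0.0,"tx": 0,"ty": 0,"tz": 0.0,"wx": 0,"wy": 0,"wz": 0}
  ]
}}

```text
t: 13.12
tool_pos: [0.4824, 0.041, 0.0723]
orientation: [0.698, -0.111, 0.698, 0.111]
ft_force: [-0.9, -0.1, -0.2]
opening: -0.002
```

Request:
{"method": "arm_command", "body": {
  "steps": [
    {"hand": 0.0,"tx": 0,"ty": 0,"tz": 0.004,"wx": 0,"wy": 0,"wz": 0},
    {"hand": 0.0,"tx": 0,"ty": 0,"tz": 0.004,"wx": 0,"wy": 0,"wz": 0},
    {"hand": 0.0,"tx": 0,"ty": 0,"tz": 0.004,"wx": 0,"wy": 0,"wz": 0},
    {"hand": 0.0,"tx": 0,"ty": 0,"tz": 0.0,"wx": 0,"wy": 0,"wz": 0}
  ]
}}

```text
t: 13.45
tool_pos: [0.4948, 0.0446, 0.0728]
orientation: [0.699, -0.111, 0.697, 0.111]
ft_force: [-0.3, -0.0, 1.6]
opening: -0.002
```

```bash
python3 tgt.py -20 49 72; python3 - <<'E'
from h import *
import pickle
F0=pickle.load(open('F4.pkl','rb')); f=cam('side'); 
d=np.abs(f['img'].astype(int)-F0['side']['img']).max(2)>60
print('pad region diff',d[225:260,340:380].sum(),'jaw region',d[225:260,375-125:400].sum())
cv2.imwrite('pics/s5.png',cv2.resize(f['img'][200:290,250:390,::-1],None,fx=4,fy=4,interpolation=cv2.INTER_CUBIC))
E
```

```text
t 13.45 [0.4948 0.0446 0.0728] yaw 108.1 down [ 0.003  0.    -1.   ] F [-0.32 -0.    1.59] op -0.2 j [-0.06  0.48  1.81  0.    0.85 -1.95]
shift tool mm [0.8 0.1 9.4]
target [0.5036 0.0476 0.072 ] tcp in vise mm [-29.4  48.9]
pad region diff 578 jaw region 1602
```

Request:
{"method": "arm_command", "body": {
  "steps": [
    {"hand": 0.0,"tx": 0,"ty": 0,"tz": 0.003,"wx": 0,"wy": 0,"wz": 0},
    {"hand": 0.0,"tx": 0,"ty": 0,"tz": 0.003,"wx": 0,"wy": 0,"wz": 0},
    {"hand": 0.0,"tx": 0,"ty": 0,"tz": 0.0,"wx": 0,"wy": 0,"wz": 0}
  ]
}}

```text
t: 13.75
tool_pos: [0.4995, 0.0464, 0.0724]
orientation: [0.699, -0.111, 0.698, 0.111]
ft_force: [0.1, -0.4, 1.1]
opening: 0.001
```

```bash
python3 - <<'E'
from h import *
f=cam('side'); g=cam('scene')
C=np.zeros((600,800,3),np.uint8)
C[:360,:560]=cv2.resize(f['img'][200:290,250:390,::-1],(560,360),interpolation=cv2.INTER_CUBIC)
C[340:600,500:800]=cv2.resize(g['img'][205:309,260:380,::-1],(300,260),interpolation=cv2.INTER_CUBIC)
cv2.imwrite('pics/c8.png',C)
E
```

```text
(no output)
```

View pics/c8.png

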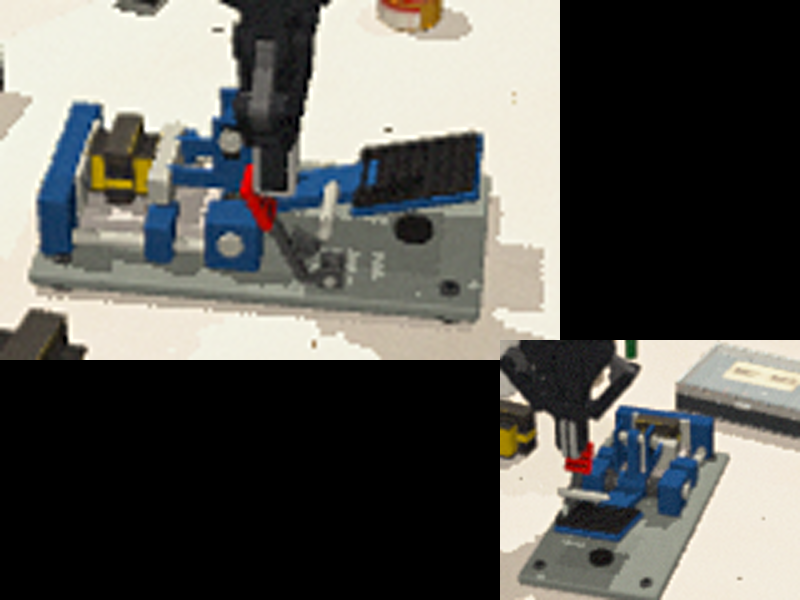

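The treadle is up, the jaw is on the transformer and the tab is pushed over (side (258,200)). Back off and up.

Request:
{"method": "arm_command", "body": {
  "steps": [
    {"hand": 0.0,"tx": -0.004,"ty": 0,"tz": -0.006,"wx": 0,"wy": 0,"wz": 0},
    {"hand": 0.0,"tx": -0.008,"ty": 0,"tz": -0.008,"wx": 0,"wy": 0,"wz": 0},
    {"hand": 0.0,"tx": -0.015,"ty": 0,"tz": -0.008,"wx": 0,"wy": 0,"wz": 0},
    {"hand": 0.0,"tx": -0.025,"ty": 0,"tz": -0.008,"wx": 0,"wy": 0,"wz": 0},
    {"hand": 0.0,"tx": -0.035,"ty": 0,"tz": -0.01,"wx": 0,"wy": 0,"wz": 0},
    {"hand": 0.0,"tx": -0.04,"ty": 0,"tz": 0,"wx": 0,"wy": 0,"wz": 0},
    {"hand": 0.0,"tx": -0.02,"ty": 0,"tz": 0,"wx": 0,"wy": 0,"wz": 0},
    {"hand": 0.0,"tx": 0,"ty": 0,"tz": 0,"wx": 0,"wy": 0,"wz": 0}
  ]
}}

```text
t: 14.52
tool_pos: [0.4626, 0.0335, 0.2249]
orientation: [0.702, -0.112, 0.695, 0.11]
ft_force: [0.4, 0.2, 0.0]
opening: 0.003
```

Request:
{"method": "arm_command", "body": {
  "steps": [
    {"hand": 0.0,"tx": 0,"ty": 0,"tz": 0,"wx": 0,"wy": 0,"wz": 0},
    {"hand": 0.0,"tx": 0,"ty": 0,"tz": 0,"wx": 0,"wy": 0,"wz": 0},
    {"hand": 0.0,"tx": 0,"ty": 0,"tz": 0,"wx": 0,"wy": 0,"wz": 0},
    {"hand": 0.0,"tx": 0,"ty": 0,"tz": 0,"wx": 0,"wy": 0,"wz": 0}
  ]
}}

```text
t: 14.85
tool_pos: [0.4601, 0.0339, 0.2181]
orientation: [0.697, -0.111, 0.699, 0.111]
ft_force: [-0.3, -0.2, 0.5]
opening: -0.001
```

```bash
python3 st.py; python3 - <<'E'
from h import *
F={n:cam(n) for n in('wrist','side','scene')}
C=np.zeros((600,800,3),np.uint8)
C[:315,:490]=cv2.resize(F['side']['img'][200:290,250:390,::-1],(490,315),interpolation=cv2.INTER_CUBIC)
C[:260,495:795]=cv2.resize(F['scene']['img'][205:309,260:380,::-1],(300,260),interpolation=cv2.INTER_CUBIC)
C[320:600,:373]=cv2.resize(F['wrist']['img'][:,:,::-1],(373,280),interpolation=cv2.INTER_AREA)
C[320:600,380:753]=cv2.resize(F['scene']['img'][:,:,::-1],(373,280),interpolation=cv2.INTER_AREA)
cv2.imwrite('pics/c9.png',C)
E
```

```text
t 14.85 [0.4601 0.0339 0.2181] yaw 108.1 down [-0.003  0.    -1.   ] F [-0.27 -0.25  0.46] op -0.1 j [-0.09  0.24  1.71  0.    1.2  -1.98]
```

View pics/c9.png

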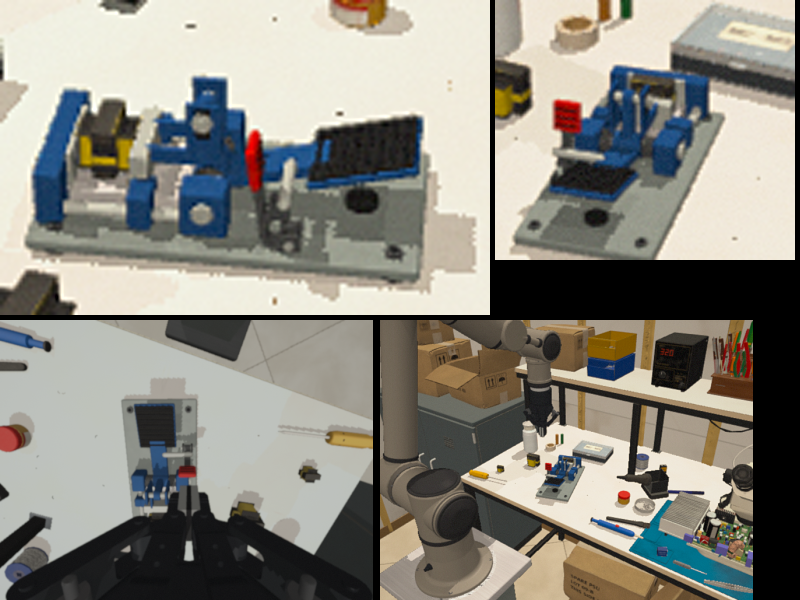

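The transformer is clamped upright between the jaws (side (107,135)), the treadle is up part way, the catch leans on its pin, the arm is clear and the other things are where they were.

```bash
python3 -c "
from bench import r
r.hand_in()"
```

```text
the job is handed in; nothing more can be done
```

The transformer is clamped in the vise and the job is handed in, with the robot's clock at about 15 s of the 64 s allowed. No verdict was reported.

- **Treadle:** I pressed it until the force rose from about 9 N to 20 N at the stop and held it there. After I lifted off, the pictures showed the catch holding the jaws open.
- **Right transformer:** Of the three on the bench, I took the medium one. It measured about 40 x 36 mm, and the grip closed at 39 mm; the other two were about 1.4 and 0.7 times its size.
- **Placing:** I stood it square on the bed and let go after contact at 7.5 N. It was about 3 mm off the middle of the jaws' width.
- **Clamping:** I pushed the red tab about 30 mm, the treadle sprang up, and the jaw closed on the transformer.

**Last checks:** The final pictures show the transformer upright between both jaws, the treadle part way up, and the arm clear of everything. The bottle, flux jar, dish and driver showed no visible movement.

**Not measured:** I judged the clamping force and the exact treadle angle only by eye. One small disagreement along the way was that my treadle stop came at a tool height of 20.5 mm rather than 24 mm; the jump in force decided it.

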